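# Hang up the spanner and crack open the sealed dry box

## Robot

A 7-joint arm with a two-finger parallel gripper is mounted at the origin on the work surface. World frame = base frame: x ahead of the robot, y to its left, z up, the work surface at z = 0. Lengths are in m, angles in rad, forces in N, time in s.
With the tool pointing down it reaches from about 0.35 to 0.9 m from the base axis. Payload 7.2 kg.
Tool frame: the origin (TCP) lies between the finger pads; the fingertips stand 14 mm ahead of it and the grasp point (between the pads) lies 5 mm behind it; z points along the fingers, y is the line along which they close (so a half turn about z gives the same grasp; the last joint's range is limited). The gripper opens to 85 mm and grips with 20 to 120 N. Pads are 22 mm wide; open, the fingers measure 114 mm over their backs; the gripper's body (76 mm by 85 mm) begins 54 mm behind the grasp point. The pads swing forward as they close: fully open they stand 13 mm farther back than shut.
Start: joints at [1.238, 0.411, -0.013, 1.596, 0.006, 1.134, -0.082], TCP at [0.164, -0.603, 0.245] pointing down, gripper open.
Joint ranges: [-2.95, 2.95], [-0.29, 1.99], [-1.47, 1.44], [0.14, 2.54], [-1.03, 4.17], [0.13, 1.85], [-2.86, 2.86]. Speed limits (rad/s): [2.39, 2.39, 3.01, 3.01, 3.14, 3.14, 3.14].

## Interface

Orientations are given as a 3x3 rotation matrix whose columns are the frame's x, y, z axes.
In Python, from rig import arm, read_camera, camera_params gives the robot as it stands.
- The arm moves only by the shell command python3 -m crank 'ROWS' [FORCE]. ROWS is JSON, a list of rows, each a list of 7 numbers: the shift along the tool's x, y, z in cm, then the turn, a rotation vector about the tool's x, y, z in rad, then the opening in per cent of the stroke, from 0 (shut) to 100 (fully open). A call has 1 to 20 rows; each row shifts and turns the commanded pose from where the row before left it, along the tool's axes as they then stand; what a row does not reach is not made up. A row lasts 1/10 s, in which the tool goes at most 50 mm and 8.59 degrees, less where a joint would pass 70% of its speed; a pose out of reach is approached as far as the arm can. A call is refused whole if a number of a shift passes 5 or a number of a turn 0.15, either way. A call with a gripper value outside its range is refused whole. The fingers move at their own pace and stop on an object; FORCE is the grip in N (left out, the last holds). Time passes only in rows, so rows that do not move let the fingers close. It gives the time, the measured TCP pose, the force, the opening and the grip force at its end, in the units of the state.
- arm.sense(): the state, without advancing time (a new reading comes with each control period).
- read_camera(name): name is "scene" or "top" or "wrist"; returns (picture, depth): 480x640x3 uint8, red, green, blue; 480x640 float32, m along the optical axis (not along the pixel's ray), 0 where there is no reading.
- camera_params(name): a dict with "mtx" (3x3 intrinsics, pixels), "distortion" ([k1, k2, p1, p2, k3] as OpenCV has them; the pictures are not rectified), "cam_to_world" (4x4, takes a point from camera to world coordinates); the wrist camera has in their place "mount" (4x4, takes a point from camera to tool coordinates, whose origin is the TCP and whose axes are the flange's). Camera axes: x right, y down, z forward; pixel columns grow to the right and rows downward; lengths in m; the calibration is good to about 2 mm. A picture is of the moment at which its call begins: read the wrist's pose just before it. camera_params takes no time and is no camera call.
- arm.job_done(): hands the job in; it is judged then, once.
The state is a dict: "time_s": time; "joints": joint angles; "qd": joint speeds; "joint_efforts": joint torques, N m; "eef_pos": TCP position; "tool_rot": TCP orientation; "wrist_force": force on the tool from outside, world axes, zero at the start; "torque": the same for the moment, N m; "finger_gap": finger opening in m; "gripper_force": force on a finger pad.
Only numpy, scipy, OpenCV 4.12 (cv2) and the standard library are available. Lean on these libraries where they do the work, as an engineer would, in place of code of your own. Each camera call takes 0.05 s, during which the arm holds its last target. There are 200 camera calls.

## Task

The spanner lying on the dry box's lid is in the way: hang it by its ring eye on the stand's post, lowered until it lies flat on the foot, and let go of it. Then pull the lid up past the grip of its sticky seal without letting it fly wide open, and finish while still holding it still, with its front edge about 2 cm open. Leave the other things where they stand.

Things in the scene. Friction and masses are not known exactly. Their poses are not given: they have to be found in the camera images.
- drybox: Clear-walled desiccator box, fixed to the bench, 200 x 200 mm and 85 mm high without its lid, black rubber seal round the rim. Origin: centre of its underside. +x points from the front edge (with the lid's pull) to the hinge; z up. The 10 mm thick white lid (206 mm wide in y) covers it, top face 95 mm above the bench.
- lid (a joint): Lid angle (rad): 0 shut, grows as the front edge rises; 0.1 is 20 mm at the front. Hinge along the box's y at the far rim (box frame x +100, z 85 mm). The sticky seal at the front takes about 11 to 15 N straight up at the pull; it lets go all at once when the front edge is about 5 mm up (0.03 rad), then only the lid's weight is left (1 to 3 N at the pull). Let go, the lid falls.
- lid_pull (a point): Centre of the top face of the lid's pull, an upright black plastic fin standing on the lid: 40 mm long along the box's x, 14 mm thick along the box's y, 30 mm high above the lid's top. Closed, it lies at box frame x = -75 mm, y = 0, z = 125 mm (175 mm from the hinge axis). The point moves with the lid.
- lid_front (a point): Middle of the lid's front lower edge, 205 mm from the hinge axis, 85 mm above the bench when closed.
- spanner: Flat steel spanner, 90 g, 150 mm long, at first flat on the lid behind the pull, roughly along the box's y. Grip 90 mm long (x), 18 wide (y), 12 high; at +x a closed ring eye, 38 mm outside, 22 mm inside diameter, 8 thick, centre 62 mm from the origin; at -x an open fork 30 mm wide. Origin: middle of the grip, on its underside; z up; balances within 10 mm of it.
- spanner_eye (a point): Centre of the spanner's ring eye, at the level of its underside.
- post_foot (a point): Where the post leaves the top of the stand's foot, on the post's axis, 10 mm above the bench. The stand is fixed: a round grey foot of 150 mm diameter, 10 mm thick, with one upright steel post of 12 mm diameter in its middle. It may be left or right of the box.
- post_top (a point): Rounded tip of the post, 54 mm above the foot's top, 64 mm above the bench.
- tipbox: Bystander: blue tip box with clear top, 85 x 120 mm, 65 mm high. Origin: centre of its underside. Stands on the other side of the box from the stand.
- bottle: Bystander: amber bottle, 60 mm diameter, 130 mm high. Origin: centre of its underside.
- dishes: Bystander: stack of three round culture dishes, 90 mm diameter, 45 mm high. Origin: centre of its underside.
There are look-alikes about, which are no part of the job. There is more than one size of the spanner; the job needs the largest.

How it is judged:
By the outcome, as a careful person would: the job done as asked, in the order asked, and still so for the second after the job is handed in, while the arm keeps its last pose, push and grip.
It also fails if it takes over 51 s, if anything falls off the work surface, if the arm or the gripper's body presses on something with over 40 N, if the wrist force passes 120 N, or if a joint passes its speed limit or range.

## Working session

There is one attempt and no reset: what is moved stays moved. The work goes in short steps, Python scripts to look and compute and a shell command to move; the robot and the scene stay as the last step left them, time stands still between calls to the robot, and variables do not carry over. Pictures are saved under pics/ and viewed, at most 10 in all, crops included, and the job is handed in when it is done.

```bash
mkdir -p pics; ls
cat > h.py <<'E'
import numpy as np, cv2
from rig import arm, read_camera, camera_params
def world(name, pts, d, pose=None):
    p=camera_params(name); K=np.array(p["mtx"]); D=np.array(p["distortion"])
    if "cam_to_world" in p: T=np.array(p["cam_to_world"])
    else:
        s=pose; W=np.eye(4); W[:3,:3]=s["tool_rot"]; W[:3,3]=s["eef_pos"]; T=W@np.array(p["mount"])
    out=[]
    for (u,v) in pts:
        n=cv2.undistortPoints(np.array([[[u,v]]],float),K,D)[0,0]
        w=d[int(v)-1:int(v)+2,int(u)-1:int(u)+2]; w=w[w>0]; z=np.median(w) if len(w) else np.nan
        out.append((T@np.array([n[0]*z,n[1]*z,z,1]))[:3])
    return np.array(out)
def onplane(name,pts,zw,pose=None):
    p=camera_params(name); K=np.array(p["mtx"]); D=np.array(p["distortion"])
    if "cam_to_world" in p: T=np.array(p["cam_to_world"])
    else:
        s=pose; W=np.eye(4); W[:3,:3]=s["tool_rot"]; W[:3,3]=s["eef_pos"]; T=W@np.array(p["mount"])
    out=[]
    for q in pts:
        n=cv2.undistortPoints(np.array([[q]],float),K,D)[0,0]
        r=T[:3,:3]@np.array([n[0],n[1],1]); c=T[:3,3]; out.append(c+r*(zw-c[2])/r[2])
    return np.array(out)
E
python3 - <<'E'
from h import *
im,d=read_camera("top"); np.save("top_d.npy",d); cv2.imwrite("pics/top.png",im[...,::-1])
im,d=read_camera("scene"); np.save("scene_d.npy",d); cv2.imwrite("pics/scene.png",im[...,::-1])
s=arm.sense(); print(s)
print(camera_params("wrist")["mount"],camera_params("top")["cam_to_world"])
E
```

```text
pics
{'time_s': 0.1, 'joints': array([ 1.23776196,  0.41186632, -0.01270679,  1.5969466 ,  0.00560799,
        1.13427418, -0.08216902]), 'qd': array([-1.77272400e-06, -8.37162671e-04,  1.81336933e-03, -2.30816215e-03,
       -5.79840788e-04, -1.21001644e-03,  1.49824731e-03]), 'joint_efforts': array([ 3.29863753e-03, -6.01827836e+01,  6.84801377e-01, -3.00089049e+01,
        1.40979062e-02,  6.30888520e-03, -4.91457592e-05]), 'eef_pos': array([ 0.16344612, -0.60282319,  0.24451387]), 'tool_rot': array([[ 9.65121782e-01,  2.61800891e-01, -4.88629768e-04],
       [ 2.61801323e-01, -9.65120810e-01,  1.37453307e-03],
       [-1.11732774e-04, -1.45451573e-03, -9.99998936e-01]]), 'wrist_force': array([0.06696477, 0.40405573, 0.12168673]), 'torque': array([-0.00615137, -0.03487021,  0.05199933]), 'gripper_force': 0.0, 'finger_gap': 0.08552642258915807}
[[-7.79932536e-04 -9.53218532e-01 -3.02281031e-01  7.60617694e-02]
 [ 9.99999678e-01 -8.00619679e-04 -5.54674879e-05  6.60240698e-04]
 [-1.89139504e-04 -3.02280977e-01  9.53218850e-01 -1.27607389e-01]
 [ 0.00000000e+00  0.00000000e+00  0.00000000e+00  1.00000000e+00]] [[ 0.02303394 -0.984891    0.17163672  0.49893341]
 [-0.99973368 -0.02293499  0.00255969  0.00788249]
 [ 0.00141547 -0.17164996 -0.98515699  1.08853386]
 [ 0.          0.          0.          1.        ]]
```

View pics/top.png

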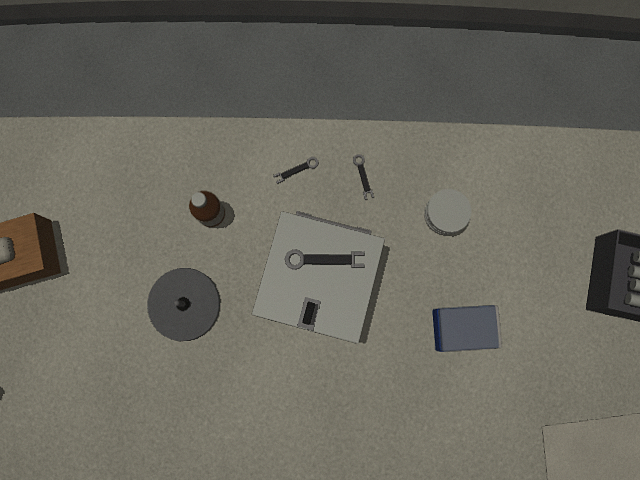

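View pics/scene.png

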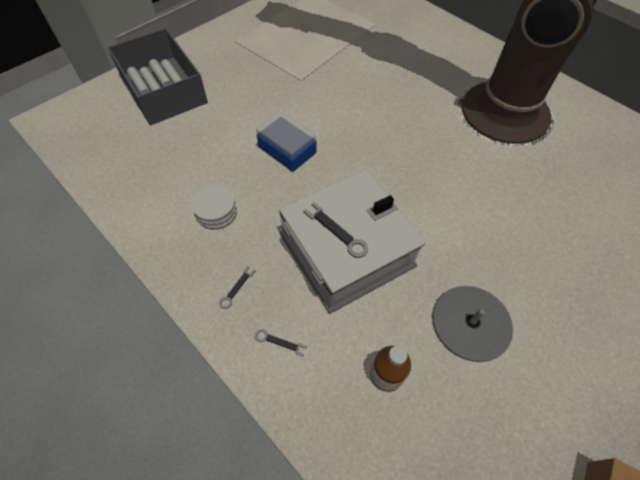

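Candidates for the spanner in the top picture are the one on the lid (295,259)–(365,260) and two smaller ones behind at (296,170) and (363,178). The one on the lid is the longest and lies behind the pull at (310,312). The stand is at (183,303), left of the box. I'll confirm in a crop.

Run:
```python
from h import *
im=cv2.imread("pics/top.png")[140:350,140:410]
cv2.imwrite("pics/crop.png",cv2.resize(im,None,fx=2.8,fy=2.8,interpolation=cv2.INTER_CUBIC))
```

```text
(no output)
```

View pics/crop.png

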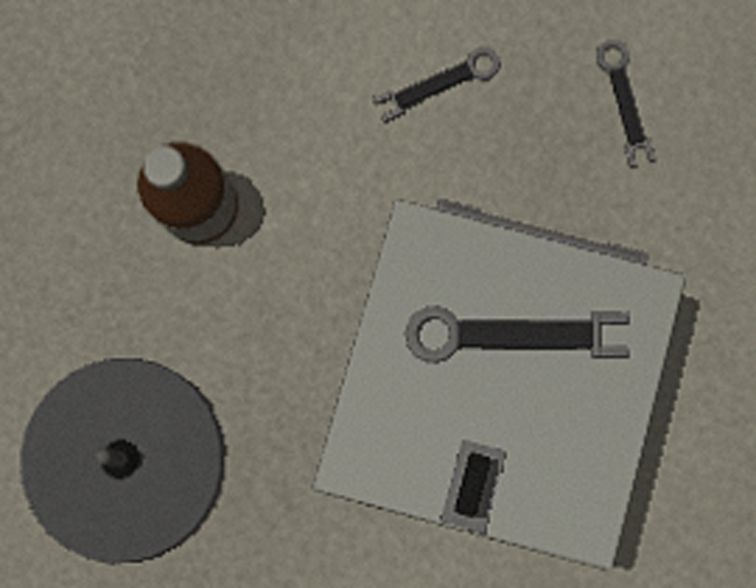

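The crop shows the large spanner on the lid: eye at (433,334), grip to (594,335), pull top at (474,485), foot disc centred at (123,461). It's the largest of the three.

Run:
```python
from h import *
c=lambda *p:[(140+x/2.8,140+y/2.8) for x,y in p]
np.set_printoptions(precision=4,suppress=True)
print("eye",onplane("top",c((433,334)),.103)); g=onplane("top",c((459,334),(594,335)),.107); print("grip",g,g.mean(0))
print("pull",onplane("top",c((474,485),(480,455),(468,515)),.125))
L=onplane("top",c((395,200),(685,273),(612,569),(315,489)),.095); print("lid",L,L.mean(0))
f=(L[1]-L[0]); print("yaw of box x", np.arctan2(*( (L[0]+L[1]-L[2]-L[3])[[1,0]])), np.arctan2(f[0],-f[1]))
print("foot",onplane("top",c((123,461),(21,461),(225,461),(123,358),(123,563)),.010))
d=np.load("top_d.npy"); print(world("top",c((433,312),(520,335),(474,485),(60,460)),d))
p=camera_params("top");print(p["mtx"])
```

```text
eye [[0.6247 0.0522 0.103 ]]
grip [[ 0.6246  0.0346  0.107 ]
 [ 0.626  -0.0556  0.107 ]] [ 0.6253 -0.0105  0.107 ]
pull [[0.5242 0.0218 0.125 ]
 [0.5436 0.0184 0.125 ]
 [0.5049 0.0252 0.125 ]]
lid [[ 0.7178  0.0815  0.095 ]
 [ 0.6715 -0.118   0.095 ]
 [ 0.4717 -0.0704  0.095 ]
 [ 0.5197  0.1281  0.095 ]] [0.5952 0.0053 0.095 ]
yaw of box x -0.23267616665811197 -0.2279133614312343
foot [[0.5376 0.2799 0.01  ]
 [0.5352 0.3558 0.01  ]
 [0.5398 0.2049 0.01  ]
 [0.613  0.2845 0.01  ]
 [0.4642 0.2757 0.01  ]]
[[ 0.6393  0.0525  0.1049]
 [ 0.6248 -0.0061  0.1073]
 [ 0.5242  0.0218  0.1264]
 [ 0.5369  0.3266  0.0101]]
[[528.7308   0.     317.4122]
 [  0.     528.7308 235.6811]
 [  0.       0.       1.    ]]
```

```bash
python3 -m crank '[[4.85,-0.2,0,0,0,-0.078,100],[4.85,-0.2,0,0,0,-0.078,100],[4.85,-0.2,0,0,0,-0.078,100],[4.85,-0.2,0,0,0,-0.078,100],[4.85,-0.2,0,0,0,-0.078,100],[4.85,-0.2,0,0,0,-0.078,100],[4.85,-0.2,0,0,0,-0.078,100],[4.85,-0.2,0,0,0,-0.078,100],[4.85,-0.2,0,0,0,-0.078,100],[4.85,-0.2,0,0,0,-0.078,100],[4.85,-0.2,0,0,0,-0.078,100],[4.85,-0.2,0,0,0,-0.078,100],[4.85,-0.2,0,0,0,-0.078,100],[4.85,-0.2,0,0,0,-0.078,100],[4.85,-0.2,0,0,0,-0.078,100],[4.85,-0.2,0,0,0,-0.078,100],[4.85,-0.2,0,0,0,-0.078,100],[0,0,0,0,0,0,100],[0,0,0,0,0,0,100]]' 30
python3 - <<'E'
from h import *
import pickle
s=arm.sense(); im,d=read_camera("wrist"); pickle.dump((s,d),open("w1.pkl","wb")); cv2.imwrite("pics/w1.png",im[...,::-1]); print(s["joints"],s["tool_rot"])
E
```

```text
time_s: 2.0
eef_pos: [0.6213, 0.0127, 0.2449]
tool_rot: [[-0.023, 1.0, -0.001], [1.0, 0.023, 0.0], [0.0, -0.001, -1.0]]
wrist_force: [1.1, -0.6, -0.1]
finger_gap: 0.0855
gripper_force: 0.0
[ 0.26617315  0.45704416 -0.51166959  1.57888102  0.23672644  1.16863524
 -0.2720022 ] [[-2.28995121e-02  9.99737501e-01 -7.35744203e-04]
 [ 9.99737762e-01  2.28996105e-02  1.25538825e-04]
 [ 1.42354127e-04 -7.32676485e-04 -9.99999721e-01]]
```

View pics/w1.png

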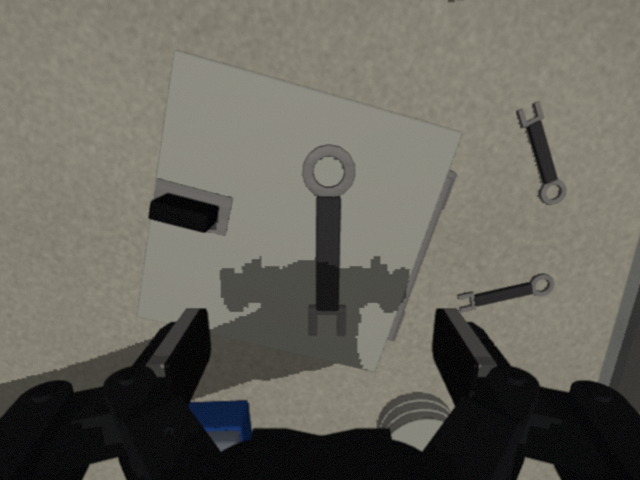

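The wrist view shows the spanner's eye at (329,171) and its grip from (328,196) to (328,309), aligned with the tool. The pull is at left, about (183,212).

Run:
```python
from h import *
import pickle
s,d=pickle.load(open("w1.pkl","rb"))
np.set_printoptions(precision=4,suppress=True)
e=onplane("wrist",[(329,171)],.103,s)[0]; g=onplane("wrist",[(328,196),(328,309)],.107,s)
print(e,g,g.mean(0)); dr=e-g[1]; dr[2]=0; dr/=np.linalg.norm(dr); print(dr, np.degrees(np.arctan2(dr[1],dr[0])))
o=(g.mean(0)+e-.062*dr)/2; print("o",o)
R=np.array(s["tool_rot"]); print("shift tool",R.T@(np.r_[o[:2],.111]-s["eef_pos"])*100)
print(world("wrist",[(329,151),(328,250)],d,s))
```

```text
[0.6248 0.053  0.103 ] [[ 0.6245  0.0362  0.107 ]
 [ 0.6269 -0.0519  0.107 ]] [ 0.6257 -0.0079  0.107 ]
[-0.0204  0.9998  0.    ] 91.16646730476194
o [ 0.6259 -0.0084  0.105 ]
shift tool [-2.1189  0.4131 13.3915]
[[ 0.6244  0.0666  0.1018]
 [ 0.6256 -0.0043  0.1058]]
```

```bash
python3 -m crank '[[-2.1,0.4,3,0,0,0,100],[0,0,4,0,0,0,80],[0,0,3,0,0,0,60],[0,0,2,0,0,0,55],[0,0,1.1,0,0,0,50],[0,0,0,0,0,0,50],[0,0,0,0,0,0,0],[0,0,0,0,0,0,0],[0,0,0,0,0,0,0],[0,0,0,0,0,0,0],[0,0,0,0,0,0,0],[0,0,0,0,0,0,0]]' 50
```

```text
time_s: 3.25
eef_pos: [0.6271, -0.0101, 0.1159]
tool_rot: [[-0.02, 1.0, 0.003], [1.0, 0.02, -0.001], [-0.001, 0.003, -1.0]]
wrist_force: [-0.3, -1.3, 6.5]
finger_gap: 0.0161
gripper_force: 49.6
```

```bash
python3 -m crank '[[0,0,-1,0,0,0,0],[0,0,-2,0,0,0,0],[0,0,-3,0,0,0,0],[0,0,-3,0,0,0,0],[2.8,-1.5,0,0,0,0,0],[4,-2,0,0,0,0,0],[4,-2,0,0,0,0,0],[4,-2,0,0,0,0,0],[4,-2,0,0,0,0,0],[3,-1.2,0,0,0,0,0],[2,-0.8,0,0,0,0,0],[0,0,0,0,0,0.136,0],[0,0,0,0,0,0.136,0],[0,0,0,0,0,0.136,0],[0,0,0,0,0,0.136,0],[0,0,0,0,0,0,0],[0,0,0,0,0,0,0],[0,0,0,0,0,0,0]]'
python3 - <<'E'
from h import *
import pickle
s=arm.sense(); im,d=read_camera("wrist"); pickle.dump((s,d),open("w2.pkl","wb")); cv2.imwrite("pics/w2.png",im[...,::-1]); print(s["joints"])
E
```

```text
time_s: 5.05
eef_pos: [0.5062, 0.2258, 0.2045]
tool_rot: [[0.498, 0.867, 0.0], [0.867, -0.498, 0.0], [0.0, 0.0, -1.0]]
wrist_force: [-0.1, 0.0, -1.3]
finger_gap: 0.0161
gripper_force: 49.0
[-0.13655155  0.37394688 -0.4729921   1.79384539  0.19652416  1.02034871
 -1.20569152]
```

View pics/w2.png

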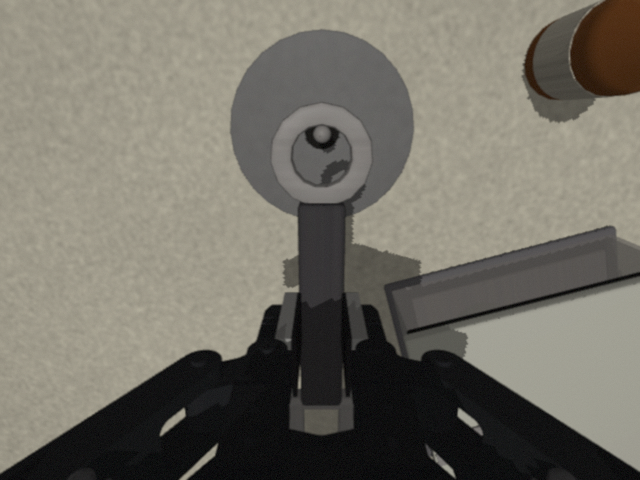

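The spanner is held straight: eye at (322,154), post tip at (322,131), foot disc centred at about (322,123).

Run:
```python
from h import *
import pickle
s,d=pickle.load(open("w2.pkl","rb"))
np.set_printoptions(precision=4,suppress=True)
print(world("wrist",[(280,154),(322,112),(322,131),(260,100),(322,50)],d,s))
e=onplane("wrist",[(322,153.5)],.1916,s)[0]; p=onplane("wrist",[(322,131)],.061,s)[0]
f=onplane("wrist",[(231,124),(413,124),(322,30)],.010,s)
r=np.array(s["tool_rot"])
print(e,p,f); print("foot c by edge", (f[0]+f[1])/2, f[2]-.075*r[:,0])
R=np.array(s["tool_rot"]); print("shift",R.T@(p-e)*100, "eye in tool", R.T@(e-s["eef_pos"])*100)
```

```text
[[0.5244 0.2881 0.1905]
 [0.5448 0.293  0.1908]
 [0.5396 0.2836 0.0626]
 [0.508  0.3271 0.0085]
 [0.5686 0.3339 0.0087]]
[0.5377 0.2808 0.1916] [0.5396 0.2835 0.061 ] [[0.4781 0.3232 0.01  ]
 [0.605  0.2503 0.01  ]
 [0.5753 0.3456 0.01  ]]
foot c by edge [0.5416 0.2868 0.01  ] [0.538  0.2806 0.01  ]
shift [ 0.3344  0.0242 13.06  ] eye in tool [6.3345 0.0005 1.2858]
```

```bash
python3 -m crank '[[0.2,0,1.5,0,0,0,0],[0,0,3,0,0,0,0],[0,0,3,0,0,0,0],[0,0,2,0,0,0,0],[0,0,0.6,0,0,0,0],[0,0,0,0,0,0,0],[0,0,0,0,0,0,0],[0,0,0,0,0,0,0]]'
python3 - <<'E'
from h import *
import pickle
s=arm.sense(); im,d=read_camera("wrist"); pickle.dump((s,d),open("w3.pkl","wb")); cv2.imwrite("pics/w3.png",cv2.resize(im[60:260,200:440,::-1],None,fx=3,fy=3))
E
```

```text
time_s: 5.9
eef_pos: [0.508, 0.2279, 0.1044]
tool_rot: [[0.5, 0.866, 0.002], [0.866, -0.5, 0.001], [0.002, 0.001, -1.0]]
wrist_force: [-0.2, 0.5, -0.9]
finger_gap: 0.0158
gripper_force: 49.0
```

View pics/w3.png

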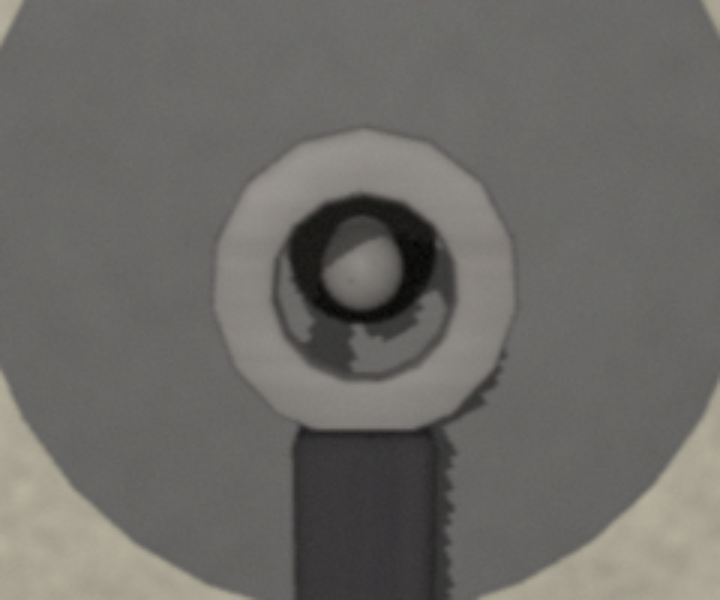

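The tip, at crop (362,268), is within the eye, whose centre is at (365,280).

Run:
```python
from h import *
import pickle
s,d=pickle.load(open("w3.pkl","rb"))
c=lambda *p:[(200+x/3,60+y/3) for x,y in p]
e=onplane("wrist",c((365,279)),.0915,s)[0]; p=onplane("wrist",c((362,268)),.060,s)[0]
R=np.array(s["tool_rot"]); print("shift",R.T@(p-e)*100,e,p)
```

```text
shift [-0.12005947 -0.04056716  3.14976321] [0.5397086  0.28299991 0.0915    ] [0.53881339 0.28219033 0.06      ]
```

```bash
python3 -m crank '[[-0.1,0,0,0,0,0,0],[0,0,1,0,0,0,0],[0,0,1,0,0,0,0],[0,0,1.5,0,0,0,0],[0,0,1.5,0,0,0,0],[0,0,1,0,0,0,0],[0,0,0.8,0,0,0,0],[0,0,0.2,0,0,0,0],[0,0,0,0,0,0,0],[0,0,0,0,0,0,0]]'
```

```text
time_s: 6.95
eef_pos: [0.5071, 0.2269, 0.0337]
tool_rot: [[0.5, 0.866, 0.001], [0.866, -0.5, 0.0], [0.001, 0.0, -1.0]]
wrist_force: [0.6, -0.0, -1.2]
finger_gap: 0.0157
gripper_force: 49.0
```

```bash
python3 -m crank '[[0,0,0.15,0,0,0,0],[0,0,0.15,0,0,0,0],[0,0,0,0,0,0,0],[0,0,0,0,0,0,0]]'
```

```text
time_s: 7.35
eef_pos: [0.5072, 0.2267, 0.0309]
tool_rot: [[0.5, 0.866, 0.001], [0.866, -0.5, 0.0], [0.001, 0.001, -1.0]]
wrist_force: [-1.2, -0.5, 5.2]
finger_gap: 0.016
gripper_force: 49.7
```

```bash
python3 -m crank '[[0,0,0,0,0,0,30],[0,0,0,0,0,0,60],[0,0,0,0,0,0,60],[0,0,0,0,0,0,60],[0,0,0,0,0,0,60],[0,0,-1,0,0,0,60],[0,0,-2,0,0,0,60],[0,0,-4,0,0,0,60],[0,0,-4,0,0,0,60],[0,0,-5,0,0,0,60],[0,0,0,0,0,0,60],[0,0,0,0,0,0,60]]'
python3 - <<'E'
from h import *
import pickle
s=arm.sense(); im,d=read_camera("wrist"); pickle.dump((s,d),open("w4.pkl","wb")); cv2.imwrite("pics/w4.png",im[...,::-1])
np.set_printoptions(precision=4,suppress=True); print(s["joints"])
E
```

```text
time_s: 8.55
eef_pos: [0.5075, 0.2269, 0.1922]
tool_rot: [[0.5, 0.866, 0.003], [0.866, -0.5, 0.001], [0.003, 0.002, -1.0]]
wrist_force: [0.5, 0.1, -0.6]
finger_gap: 0.0511
gripper_force: 0.0
[-0.1381  0.3885 -0.4742  1.806   0.2092  0.993  -1.2205]
```

View pics/w4.png

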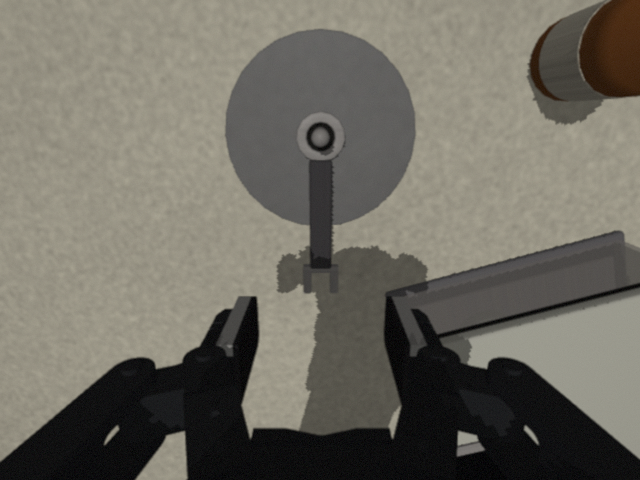

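The spanner hangs on the post at (320,136), released, with its fork end at (320,280). Now to the pull.

```bash
python3 -m crank '[[-3,2.1,0,0,0,0,60],[-4,2.8,0,0,0,-0.0,60],[-4,2.8,0,0,0,0,60],[-4,2.8,0,0,0,0,60],[-1.9,1.2,0,0,0,-0.05,60],[0,0,0,0,0,-0.13,60],[0,0,0,0,0,-0.13,60],[0,0,0,0,0,-0.13,60],[0,0,0,0,0,-0.13,60],[0,0,0,0,0,-0.13,60],[0,0,0,0,0,-0.13,60],[0,0,0,0,0,-0.13,60],[0,0,0,0,0,-0.13,60],[0,0,0,0,0,-0.13,60],[0,0,0,0,0,-0.13,60],[0,0,0,0,0,-0.13,60],[0,0,0,0,0,-0.13,60],[0,0,0,0,0,-0.13,60],[0,0,0,0,0,-0.124,60],[0,0,0,0,0,0,60]]'
python3 -m crank '[[0,0,0,0,0,0,60],[0,0,0,0,0,0,60]]'
python3 - <<'E'
from h import *
import pickle
s=arm.sense(); im,d=read_camera("wrist"); pickle.dump((s,d),open("w5.pkl","wb")); cv2.imwrite("pics/w5.png",im[...,::-1])
np.set_printoptions(precision=4,suppress=True); print(s["joints"])
s4,d4=pickle.load(open("w4.pkl","rb")); print("grip on foot",world("wrist",[(320,175),(320,195),(320,255),(305,136)],d4,s4))
E
```

```text
time_s: 10.6
eef_pos: [0.5226, 0.0216, 0.1887]
tool_rot: [[-0.974, 0.227, -0.003], [0.227, 0.974, 0.001], [0.003, -0.0, -1.0]]
wrist_force: [0.6, -0.4, -0.4]
finger_gap: 0.0511
gripper_force: 0.0
time_s: 10.8
eef_pos: [0.5232, 0.0218, 0.1897]
tool_rot: [[-0.973, 0.231, -0.001], [0.231, 0.973, 0.0], [0.001, -0.0, -1.0]]
wrist_force: [0.5, 0.6, -0.4]
finger_gap: 0.0509
gripper_force: 0.0
[ 0.4953  0.4122 -0.7996  1.8655  0.3458  1.0092  0.8871]
grip on foot [[0.5238 0.2585 0.0209]
 [0.5159 0.2449 0.0211]
 [0.4908 0.2016 0.0211]
 [0.5285 0.2894 0.0164]]
```

View pics/w5.png

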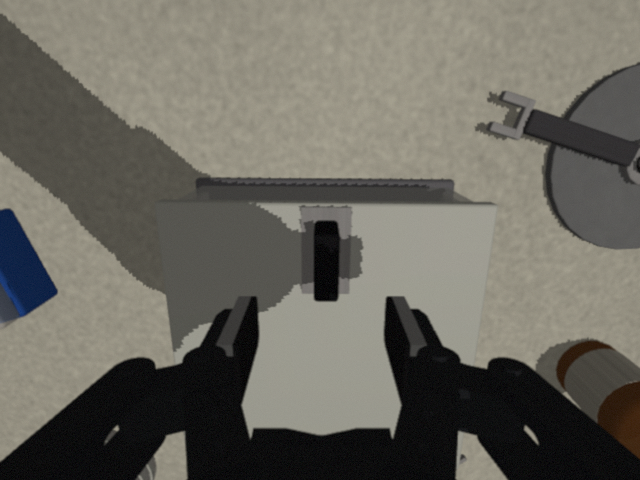

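The pull's top face is centred at (327,261), aligned with the tool, and the grey plate under it shows round (305,215).

Run:
```python
from h import *
import pickle
np.set_printoptions(precision=4,suppress=True)
s,d=pickle.load(open("w5.pkl","rb")); R=np.array(s["tool_rot"])
p=onplane("wrist",[(327,261),(327,222),(327,300)],.125,s); print(p,(p-s["eef_pos"])@R*100)
print(world("wrist",[(327,261),(307,215),(345,215),(308,285),(250,260),(420,230)],d,s))
l=onplane("wrist",[(161,201),(495,204)],.095,s)-0; v=l[1]-l[0]; print("tool yaw err", (v@R)[:2], l)
```

```text
[[0.5192 0.0247 0.125 ]
 [0.4983 0.0296 0.125 ]
 [0.5416 0.0195 0.125 ]] [[ 0.4468  0.1947  6.4718]
 [ 2.6018  0.1863  6.4742]
 [-1.8536  0.2037  6.4693]]
[[ 0.5195  0.0247  0.1244]
 [ 0.4991  0.0176  0.0953]
 [ 0.5044  0.0396  0.0951]
 [ 0.543   0.0073  0.0958]
 [ 0.5191 -0.0238  0.094 ]
 [ 0.5243  0.0817  0.0942]]
tool yaw err [-0.0019  0.1971] [[ 0.471  -0.0641  0.095 ]
 [ 0.5184  0.1273  0.095 ]]
```

```bash
python3 -m crank '[[0.15,0.2,2,0,0,0,50],[0,0,2,0,0,0,45],[0,0,1.5,0,0,0,45],[0,0,1,0,0,0,45],[0,0,0.5,0,0,0,45],[0,0,0,0,0,0,45],[0,0,0,0,0,0,0],[0,0,0,0,0,0,0],[0,0,0,0,0,0,0],[0,0,0,0,0,0,0],[0,0,0,0,0,0,0],[0,0,0,0,0,0,0]]' 80
```

```text
time_s: 12.05
eef_pos: [0.5232, 0.0245, 0.1212]
tool_rot: [[-0.973, 0.229, 0.002], [0.229, 0.973, 0.0], [-0.001, 0.001, -1.0]]
wrist_force: [-1.5, 2.0, 6.5]
finger_gap: 0.0123
gripper_force: 78.8
```

```bash
python3 -m crank '[[-0.03,0,-0.17,0,0.01,0,0],[-0.03,0,-0.17,0,0.01,0,0],[0,0,0,0,0,0,0],[0,0,0,0,0,0,0],[0,0,0,0,0,0,0]]'
```

```text
time_s: 12.55
eef_pos: [0.5236, 0.0243, 0.1234]
tool_rot: [[-0.973, 0.229, -0.019], [0.229, 0.973, 0.006], [0.019, 0.001, -1.0]]
wrist_force: [4.7, 3.8, -9.5]
finger_gap: 0.0122
gripper_force: 78.7
```

```bash
python3 -m crank '[[-0.03,0,-0.17,0,0.01,0,0],[0,0,0,0,0,0,0],[-0.03,0,-0.17,0,0.01,0,0],[0,0,0,0,0,0,0],[0,0,0,0,0,0,0]]'
```

```text
time_s: 13.05
eef_pos: [0.5244, 0.0241, 0.1274]
tool_rot: [[-0.973, 0.229, -0.037], [0.228, 0.974, 0.01], [0.038, 0.001, -0.999]]
wrist_force: [3.8, 4.1, -1.9]
finger_gap: 0.0123
gripper_force: 79.8
```

The seal has let go and the lid is still held. Now the remaining 0.06 rad.

```bash
python3 -m crank '[[-0.03,0,-0.17,0,0.01,0,0],[-0.03,0,-0.17,0,0.01,0,0],[-0.03,0,-0.17,0,0.01,0,0],[-0.03,0,-0.17,0,0.01,0,0],[-0.03,0,-0.17,0,0.01,0,0],[-0.03,0,-0.17,0,0.01,0,0],[0,0,0,0,0,0,0],[0,0,0,0,0,0,0],[0,0,0,0,0,0,0],[0,0,0,0,0,0,0]]'
python3 - <<'E'
from h import *
im,d=read_camera("scene"); cv2.imwrite("pics/s2.png",im[...,::-1])
c=np.load("scene_d.npy"); 
# lid plane from the top camera around lid
im,d=read_camera("top"); d0=np.load("top_d.npy")
g=[(u,v) for u in range(262,375,4) for v in range(225,335,4)]
a=world("top",g,d); 
m=(a[:,2]>.088)&(a[:,2]<.12)&~np.isnan(a[:,2]); a=a[m]
from numpy.linalg import lstsq
for _ in range(5):
    A=np.c_[a[:,:2],np.ones(len(a))]; x=lstsq(A,a[:,2],rcond=None)[0]; r=abs(A@x-a[:,2]); a=a[r<.003]
print(x,len(a),"tilt",np.arctan(np.hypot(*x[:2])))
E
```

```text
time_s: 14.05
eef_pos: [0.5271, 0.0235, 0.1375]
tool_rot: [[-0.969, 0.229, -0.095], [0.228, 0.973, 0.023], [0.098, 0.001, -0.995]]
wrist_force: [4.0, 3.1, -1.7]
finger_gap: 0.0121
gripper_force: 79.8
[-0.087867    0.02258821  0.15787072] 145 tilt 0.09047627148228767
```

View pics/s2.png

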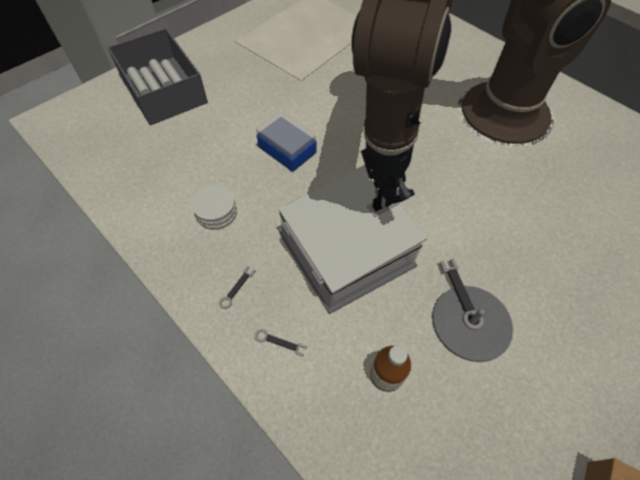

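The lid is held about 0.093 rad open, the spanner lies on the foot at (465,300), and nothing else has moved. One last trim, then I hand in.

```bash
python3 -m crank '[[-0.01,0,-0.07,0,0.004,0,0],[0,0,0,0,0,0,0],[0,0,0,0,0,0,0],[0,0,0,0,0,0,0],[0,0,0,0,0,0,0]]' && python3 -c "
from rig import arm
print(arm.job_done())"
```

```text
time_s: 14.65
eef_pos: [0.5273, 0.0235, 0.1382]
tool_rot: [[-0.968, 0.229, -0.099], [0.228, 0.973, 0.024], [0.101, 0.001, -0.995]]
wrist_force: [5.1, 3.9, -1.8]
finger_gap: 0.0119
gripper_force: 79.8
the job is handed in; nothing more can be done
None
```

The job is handed in at 14.65 s: the large spanner hangs by its eye on the post, flat on the foot and released, and the arm is still holding the lid about 2 cm open at the front (estimated from the arm's pose and a camera fit), with the seal broken and the other things unmoved in the last picture.

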